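Build up a drip coffee filter on a cup

ROBOT

A 6-joint arm with a two-finger parallel gripper is mounted at the origin on a cart in front of the work surface, level with it; the furniture and walls round the work are solid. World frame = base frame: x ahead of the robot, y to its left, z up, the work surface at z = 0. Lengths are in m, angles in rad, forces in N, time in s.
With the tool pointing down it reaches from about 0.35 to 0.775 m from the base axis. Payload 5.5 kg.
Tool frame: the origin (TCP) lies midway between the tips of the shut fingers; the grasp point (between the pads) lies 19 mm behind it (env.hold_point_z is the distance from the TCP to the grasp point, in m); z points along the fingers, y is the line along which they close (so a half turn about z gives the same grasp; the last joint's range is limited). The gripper opens to 85 mm and grips with 20 to 120 N. Pads are 22 mm wide; open, the fingers measure 114 mm over their backs; the gripper's body (76 mm by 85 mm) begins 54 mm behind the grasp point. The pads swing forward as they close: fully open they stand 13 mm farther back than shut.
Start: joints at [1.201, 0.313, 0.046, 1.304, 0, 1.431], TCP at [0.131, 0.56, 0.231] pointing down, gripper open.
Joint ranges: [-2.76, 2.76], [-0.86, 1.69], [-1.03, 1.26], [-2.2, 2.34], [-1.47, 1.5], [-3.14, 3.14]. Speed limits (rad/s): [2.57, 2.57, 3.14, 3.14, 3.14, 3.14].

INTERFACE

Orientations are given as a unit quaternion [w, x, y, z].
In Python, from workcell import env, read_camera gives the robot as it stands. The module is installed in compiled form; this text tells all that it offers.
- The arm moves only by the tool carry_out, never from a script. Its argument "moves" is a list of rows, each an object of numbers: "tx", "ty", "tz": the shift along the world's x, y, z in cm; "wx", "wy", "wz": the turn, a rotation vector about the world's x, y, z in rad; "claw": the closure, from -1 (fully open) to 1 (shut). A call has 1 to 8 rows; each row shifts and turns the commanded pose from where the row before left it; what a row does not reach is not made up. A row lasts 1/8 s, in which the tool goes at most 62.5 mm and 10.7 degrees, less where a joint would pass 70% of its speed; a pose out of reach is approached as far as the arm can. A call is refused whole if a number of a shift passes 6.25 or a number of a turn 0.188, either way. A call with a gripper value outside its range is refused whole. The fingers move at their own pace and stop on an object; "newtons" is the grip in N (left out, the last holds). Time passes only in rows, so rows that do not move let the fingers close. It gives the time, the measured TCP pose, the force, the opening and the grip force at its end, in the units of the state.
- env.get_state(): the state, without advancing time (a new reading comes with each control period).
- read_camera(name): name is "scene" or "top"; returns a dict with "image" (420x560x3 uint8, blue, green, red), "z_map" (420x560 float32, m along the optical axis (not along the pixel's ray), 0 where there is no reading), "fx", "fy", "cx", "cy" (pixels), "camera_from_world" (4x4, takes a point from world to camera coordinates). Camera axes: x right, y down, z forward; pixel columns grow to the right and rows downward; lengths in m; the calibration is good to about 2 mm. A picture is of the moment at which its call begins.
- env.hand_in(): hands the job in; it is judged then, once.
The state is a dict: "clock": time; "joint_pos": joint angles; "qvel": joint speeds; "tau": joint torques, N m; "tcp_pos": TCP position; "orientation": TCP orientation; "wrist_force": force on the tool from outside, world axes, zero at the start; "ft_torque": the same for the moment, N m; "finger_gap": finger opening in m; "grip_force": force on a finger pad.
Only numpy, scipy, OpenCV 4.12 (cv2) and the standard library are available. Lean on these libraries where they do the work, as an engineer would, in place of code of your own. Each camera call takes 0.05 s, during which the arm holds its last target. There are 200 camera calls.

TASK

Put the copper drip coffee filter together on the green and white cup where it stands, one part at a time from the bottom up: first the collared plate across the mouth of the cup, then the chamber into the collar of the plate, then the press inside the chamber, and last the domed lid over the chamber. Seat each part fully, level and let go before you take the next, keep the cup standing, and leave the shot glass, the kitchen timer and the mandarin where they are.

Things in the scene. Friction and masses are not known exactly. Their poses are not given: they have to be found in the camera images.
- cup: Espresso cup, green above and white below, 48 mm high, loose, stands upright on the worktop. Outer rim diameter 64 mm, clear mouth about 54 mm wide at the rim, 52 mm 5 mm below it. Origin on its underside, 11.5 mm off the axis of the bowl towards the handle; the handle points along the cup's -y and ends 44 mm from the origin, its top 46 mm high. z up.
- cup_mouth (a point): Centre of the cup's mouth, at the height of its rim, 48 mm above the worktop: the plate goes here. Moves with the cup.
- plate: Copper-coloured plate, lying right way up: disc 84 mm across (z 5 to 8.5 mm); below it a step 47 mm across (tapered to 42), 5 mm deep, that drops into the cup's mouth; on top a collar to grip across: 60 mm outside, 55 mm inside, z 8.5 to 24.5 mm. Origin: centre of the step's underside. Seated, the disc lies on the cup's rim, the origin 5 mm below it. About 90 g.
- chamber: Copper pot, open above, upright: 49 mm outside, 44 mm inside, 45 mm high, floor 4 mm with small holes, lowest 3 mm tapered to 44 mm. Origin: centre of its underside. Grip across the outside, fingertips 20 mm or more above its foot to clear the collar. Seated, it stands on the disc in the collar, origin 8.5 mm above the plate's. About 80 g.
- press: Press: copper disc 37 mm across, 3 mm thick, with small holes, a 6 mm stem and on top a black knob 12 mm across, z 39 to 53 mm: grip the knob. Stands on its disc. Origin: centre of its underside. Seated, it stands on the chamber's floor, origin 4 mm above the chamber's; the knob then stands 12 mm above the chamber's rim. About 40 g.
- lid: Domed copper lid 64 mm across, right way up, 44 mm high, with a black knob 16 mm across, z 32 to 44 mm: grip the knob. Hollow below: skirt 6 mm deep, 59 mm inside; dome 33 mm inside takes the press's knob. Origin: centre of the skirt's lower edge. Seated, it rests on the chamber's rim, origin 39 mm above the chamber's. About 50 g.
- shot_glass: Bystander: small clear shot glass, 49 mm in diameter, 61 mm high, loose, among the parts. Origin at the centre of its underside.
- kitchen_timer: Bystander: red and white round kitchen timer, 63 mm in diameter, 56 mm high, loose, behind the parts. Origin at the centre of its underside.
- mandarin: Bystander: orange mandarin, 58 mm in diameter, 53 mm high, loose, behind the parts. Origin at the centre of its underside.
Things that resemble listed ones, but are neither listed nor needed, are in the scene too. What is shaped like the press but red is not meant.

How it is judged:
On the way, in this order (a step that is already met when the one before it is completed fails the run):
1. the plate lies level on the cup's rim, its step in the mouth, and is let go (angle between cup's own z axis and vertical below 0.08 rad and height (world z) of cup below 0.006 m and horizontal distance between plate and cup_mouth below 0.006 m and z of plate in the frame of cup between 0.04 and 0.046 m and angle between plate's own z axis and vertical below 0.1 rad and contact force between the fingers and plate below 0.2 N), for 0.2 s.
2. the chamber stands in the plate's collar, the plate on the cup, and is let go (all of step 1 and horizontal distance between chamber and plate below 0.005 m and z of chamber in the frame of plate between 0.0055 and 0.0115 m and angle between chamber's own z axis and vertical below 0.1 rad and contact force between the fingers and chamber below 0.2 N), for 0.2 s.
3. the press stands on the floor of the chamber and is let go (all of step 2 and horizontal distance between press and chamber below 0.006 m and z of press in the frame of chamber between 0.001 and 0.007 m and angle between press's own z axis and vertical below 0.1 rad and contact force between the fingers and press below 0.2 N), for 0.2 s.
4. the lid rests on the chamber's rim and is let go (all of step 3 and horizontal distance between lid and chamber below 0.007 m and z of lid in the frame of chamber between 0.036 and 0.042 m and angle between lid's own z axis and vertical below 0.1 rad and contact force between the fingers and lid below 0.2 N), for 0.2 s.
At the end, for the whole second after the job is handed in: Cup upright; plate on its rim (centre within 6 mm), chamber in the collar (5 mm), press on the chamber's floor (6 mm), lid on the chamber's rim (7 mm), each within 3 mm of its seated height and 0.1 rad of level, let go and at rest; bystanders in place (all of step 4 and linear speed of each of cup, plate, chamber, press, lid below 0.015 m/s); the robot touches nothing.
It fails at once if a bystander (shot glass, kitchen timer or mandarin) is pushed more than 30 mm from its place (distance of any of shot_glass, kitchen_timer, mandarin from where it was at the start of the episode above 0.03 m).
It fails at once if the cup is tipped by more than 0.4 rad or shifted more than 40 mm from where it stood (angle between cup's own z axis and vertical above 0.4 rad or distance of cup from where it was at the start of the episode above 0.04 m).
It also fails if it takes over 99 s, if anything falls off the work surface, if the arm or the gripper's body presses on something with over 40 N, if the wrist force passes 120 N, or if a joint passes its speed limit or range.

## Working session

There is one attempt and no reset: what is moved stays moved. The work goes in short steps, Python scripts to look and compute and a tool call to move; the robot and the scene stay as the last step left them, time stands still between calls to the robot, and variables do not carry over. Pictures are saved under pics/ and viewed, at most 14 in all, crops included, and the job is handed in when it is done.

Besides the shell and the picture viewer there is one more tool, called as name(argument=value, ...), one argument or row to a line, values as JSON. carry_out: Moves the arm, as the interface text tells. Its arguments: {"type":"object","properties":{"moves":{"type":"array","items":{"type":"object","properties":{"tx":{"type":"number"},"ty":{"type":"number"},"tz":{"type":"number"},"wx":{"type":"number"},"wy":{"type":"number"},"wz":{"type":"number"},"claw":{"type":"number"}}}},"newtons":{"type":"number"}},"required":["moves"]}

```bash
mkdir -p pics
cat > h.py <<'E'
import numpy as np, cv2
from workcell import env, read_camera
def cap(n,tag):
    c=read_camera(n); cv2.imwrite(f'pics/{tag}.png',c['image']); np.savez(f'{tag}.npz',**c); return c
def load(t): return dict(np.load(t+'.npz'))
def world(c):
    v,u=np.mgrid[:420,:560]; z=c['z_map']; P=np.stack([(u-c['cx'])/c['fx']*z,(v-c['cy'])/c['fy']*z,z,np.ones_like(z)],-1)
    return (P@np.linalg.inv(c['camera_from_world']).T)[...,:3]
E
python3 - <<'E'
from h import *
for n in('top','scene'):
    c=cap(n,n+'0'); print(n,np.linalg.inv(c['camera_from_world']).round(3).tolist(),c['fx'])
s=env.get_state(); print(s)
E
```

```text
top [[-0.02, -0.99, 0.141, 0.455], [-1.0, 0.023, 0.018, -0.09], [-0.021, -0.141, -0.99, 1.022], [0.0, 0.0, 0.0, 1.0]] 520.3777487448542
scene [[-0.846, -0.295, 0.445, 0.202], [-0.534, 0.459, -0.71, 0.52], [0.005, -0.838, -0.546, 0.532], [0.0, 0.0, 0.0, 1.0]] 427.45544470957367
{'clock': 0.1, 'joint_pos': array([1.20142426e+00, 3.13950907e-01, 4.50734111e-02, 1.30359737e+00,
       4.44514853e-05, 1.43121161e+00]), 'qvel': array([ 1.08870729e-05, -2.85952808e-03,  3.08469148e-03,  4.79873979e-04,
        1.18525145e-03, -2.94050960e-04]), 'tau': array([ 2.58000218e-03, -4.81727064e+01,  2.99243706e+01,  1.26703887e-02,
       -1.22947881e-04, -2.20112321e-05]), 'tcp_pos': array([0.13078745, 0.55945429, 0.23047563]), 'orientation': array([-2.32788319e-04,  1.14641042e-01,  9.93406627e-01, -8.06646011e-04]), 'wrist_force': array([-0.36864554,  0.05300446,  0.50103771]), 'ft_torque': array([0.0362072 , 0.00706312, 0.02390126]), 'grip_force': 0.0, 'finger_gap': 0.08540011280992}
```

View pics/top0.png

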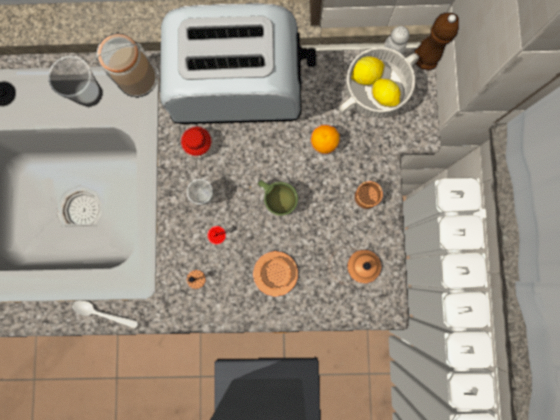

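View pics/scene0.png

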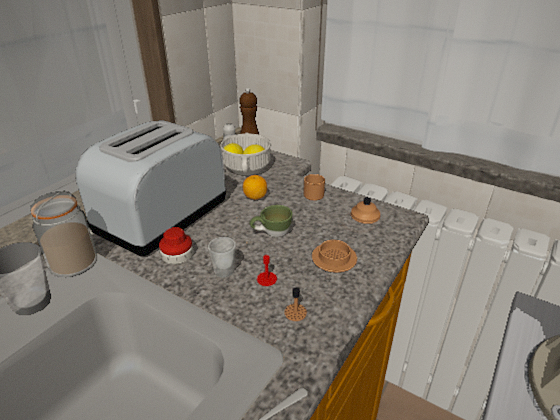

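The top view shows the following candidates:
- **Press:** copper at (196,279). The red look-alike at (217,235) is not wanted.
- **Plate:** (275,274).
- **Chamber:** copper pot at (369,194).
- **Lid:** (364,266).
- **Cup:** (280,197), with the handle towards (263,185). The glass and jar at the sink are not the cup.
- **Bystanders:** shot glass (201,190), timer (196,141) and mandarin (325,139).

Next I'll take a close crop and depth measurements.

Run:
```python
from h import *
c=load('top0'); im=c['image'][160:310,170:410]; cv2.imwrite('pics/crop0.png',cv2.resize(im,None,fx=3.3,fy=3.3,interpolation=cv2.INTER_CUBIC))
W=world(c)
hs={'cup':(280,197,30),'plate':(275,274,30),'chamber':(369,194,22),'lid':(364,266,24),'press':(196,279,14),'red':(217,235,14),'glass':(201,190,18),'timer':(196,141,20),'mand':(325,139,18)}
for k,(u,v,r) in hs.items():
    p=W[v-r:v+r,u-r:u+r].reshape(-1,3); p=p[np.isfinite(p).all(1)]
    q=p[(p[:,2]>.004)&(p[:,2]<.09)]
    if len(q)<5: print(k,'few');continue
    zt=np.percentile(q[:,2],98)
    t=q[q[:,2]>zt-.006]
    cc,rr=cv2.minEnclosingCircle(t[:,:2].astype(np.float32)); ca,ra=cv2.minEnclosingCircle(q[:,:2].astype(np.float32))
    print(k,'ztop',zt.round(4),'top circ',np.round(cc,4),round(rr,4),len(t),'all',np.round(ca,4),round(ra,4))
```

```text
cup ztop 0.0501 top circ [ 0.6017 -0.0664] 0.0405 264 all [ 0.6026 -0.071 ] 0.0748
plate ztop 0.0265 top circ [ 0.4569 -0.0593] 0.0298 131 all [ 0.4568 -0.062 ] 0.0751
chamber ztop 0.0481 top circ [ 0.6024 -0.2418] 0.0249 118 all [ 0.6032 -0.2441] 0.0496
lid ztop 0.0449 top circ [ 0.4672 -0.2309] 0.0074 56 all [ 0.462  -0.2295] 0.0519
press ztop 0.0569 top circ [0.4497 0.0951] 0.006 27 all [0.447  0.0924] 0.034
red ztop 0.0555 top circ [0.5339 0.0543] 0.0056 30 all [0.5339 0.0501] 0.032
glass ztop 0.0637 top circ [0.6124 0.0789] 0.0246 113 all [0.6233 0.0875] 0.0455
timer ztop 0.0579 top circ [0.7171 0.0908] 0.0193 271 all [0.7246 0.0905] 0.0494
mand ztop 0.0552 top circ [ 0.7145 -0.1621] 0.0215 252 all [ 0.7202 -0.1658] 0.0435
```

View pics/crop0.png

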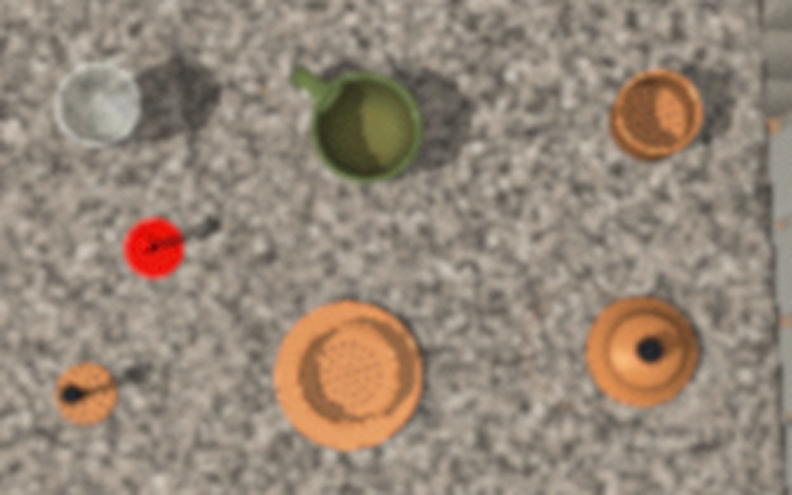

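The crop confirms the choices. The copper press has a black knob at crop (72,394), with the red look-alike well apart at (153,247). The cup's handle points up-left to (300,78). Next I'll refine the centres with annulus fits from both cameras.

```bash
cat >> h.py <<'E'
from scipy.optimize import least_squares
def ann(W,x,y,z0,z1,ri,ro,win=.05):
    p=W.reshape(-1,3); m=(p[:,2]>z0)&(p[:,2]<z1)&(np.hypot(p[:,0]-x,p[:,1]-y)<win); q=p[m]
    f=lambda a:(lambda r:np.maximum(0,r-ro)+np.maximum(0,ri-r)+.05*abs(r-(ri+ro)/2))(np.hypot(q[:,0]-a[0],q[:,1]-a[1]))
    s=least_squares(f,[x,y],loss='soft_l1',f_scale=.001)
    return s.x.round(4),len(q),round(float(np.median(q[:,2])),4),round(float(np.sqrt(np.mean(s.fun**2)))*1000,2)
E
python3 - <<'E'
from h import *
for t in('top0','scene0'):
    W=world(load(t)); print(t)
    print('table',np.median(W[...,2][abs(W[...,2])<.01]))
    for n,a in dict(cup=(.601,-.07,.0455,.056,.027,.032,.04),collar=(.457,-.059,.021,.03,.0275,.03),disc=(.457,-.06,.006,.013,.030,.042),cham=(.602,-.242,.042,.052,.022,.0245,.04),lidrim=(.465,-.23,.003,.010,.0,.032),lidknob=(.467,-.231,.036,.05,0,.008,.02),pknob=(.45,.095,.042,.062,0,.006,.03),pdisc=(.45,.093,.002,.008,0,.0185,.03),glass=(.612,.079,.058,.07,.022,.0245)).items(): 
        try: print(n,ann(W,*a))
        except Exception as e: print(n,e)
E
```

```text
top0
table 0.0009083334788397845
cup (array([ 0.598 , -0.0724]), 222, 0.0478, 2.33)
collar (array([ 0.4568, -0.0594]), 131, 0.0254, 0.09)
disc (array([ 0.4569, -0.0597]), 1322, 0.009, 9.61)
cham (array([ 0.6025, -0.2414]), 118, 0.0454, 0.14)
lidrim (array([ 0.4662, -0.2311]), 195, 0.0061, 7.88)
lidknob (array([ 0.467 , -0.2307]), 59, 0.0442, 0.11)
pknob (array([0.4491, 0.0955]), 40, 0.0522, 0.1)
pdisc (array([0.4477, 0.0937]), 254, 0.0035, 4.3)
glass (array([0.6121, 0.0783]), 113, 0.0614, 0.28)
scene0
table 0.0015127316934087087
cup (array([ 0.5993, -0.073 ]), 196, 0.0481, 2.4)
collar (array([ 0.4582, -0.0605]), 209, 0.0249, 0.47)
disc (array([ 0.4545, -0.0524]), 712, 0.0098, 7.22)
cham (array([ 0.6048, -0.2426]), 99, 0.0449, 0.57)
lidrim (array([ 0.4661, -0.2221]), 96, 0.006, 3.84)
lidknob (array([ 0.469 , -0.2318]), 46, 0.0433, 0.17)
pknob (array([0.4501, 0.0944]), 71, 0.0518, 0.16)
pdisc (array([0.4495, 0.0938]), 357, 0.0038, 3.53)
glass (array([0.6134, 0.0775]), 162, 0.0611, 0.47)
```

carry_out(
  moves=[
    {"tx": 2.7,"ty": -5.1,"wz": 0.115,"claw": -1},
    {"tx": 2.7,"ty": -5.1,"wz": 0.115},
    {"tx": 2.7,"ty": -5.1},
    {"tx": 2.7,"ty": -5.1},
    {"tx": 2.7,"ty": -5.1},
    {"tx": 2.7,"ty": -5.1},
    {"tx": 2.7,"ty": -5.1},
    {"tx": 2.7,"ty": -5.1},
  ],
  newtons=30,
)

```text
invalid input at $.moves[0]: expected keys tx, ty, tz, wx, wy, wz, claw
```

Run:
```python
from h import *
W=world(load('top0'))
for n,a in dict(cham=(.6037,-.242),lid=(.468,-.231)).items():
    p=W.reshape(-1,3); m=(p[:,2]>.07)&(np.hypot(p[:,0]-a[0],p[:,1]-a[1])<.15)
    q=p[m]; print(n,len(q), q[np.argmin(np.hypot(q[:,0]-a[0],q[:,1]-a[1]))] if len(q) else '')
```

```text
cham 0 
lid 994 [ 0.45451928 -0.09025443  1.02246243]
```

carry_out(
  moves=[
    {"tx": 2.7,"ty": -5.1,"tz": 0,"wx": 0,"wy": 0,"wz": 0.115,"claw": -1},
    {"tx": 2.7,"ty": -5.1,"tz": 0,"wx": 0,"wy": 0,"wz": 0.115,"claw": -1},
    {"tx": 2.7,"ty": -5.1,"tz": 0,"wx": 0,"wy": 0,"wz": 0,"claw": -1},
    {"tx": 2.7,"ty": -5.1,"tz": 0,"wx": 0,"wy": 0,"wz": 0,"claw": -1},
    {"tx": 2.7,"ty": -5.1,"tz": 0,"wx": 0,"wy": 0,"wz": 0,"claw": -1},
    {"tx": 2.7,"ty": -5.1,"tz": 0,"wx": 0,"wy": 0,"wz": 0,"claw": -1},
    {"tx": 2.7,"ty": -5.1,"tz": 0,"wx": 0,"wy": 0,"wz": 0,"claw": -1},
    {"tx": 2.7,"ty": -5.1,"tz": 0,"wx": 0,"wy": 0,"wz": 0,"claw": -1},
  ],
  newtons=30,
)

```text
clock: 1.1
tcp_pos: [0.3474, 0.1502, 0.2313]
orientation: [0.0, -0.0, 1.0, 0.0]
wrist_force: [0.7, 0.4, 0.0]
finger_gap: 0.0854
grip_force: 0.0
```

carry_out(
  moves=[
    {"tx": 2.75,"ty": -5.25,"tz": 0,"wx": 0,"wy": 0,"wz": 0,"claw": -1},
    {"tx": 2.75,"ty": -5.25,"tz": 0,"wx": 0,"wy": 0,"wz": 0,"claw": -1},
    {"tx": 2.75,"ty": -5.25,"tz": 0,"wx": 0,"wy": 0,"wz": 0,"claw": -1},
    {"tx": 2.75,"ty": -5.25,"tz": 0,"wx": 0,"wy": 0,"wz": 0,"claw": -1},
    {"tx": 0,"ty": 0,"tz": -6,"wx": 0,"wy": 0,"wz": 0,"claw": -1},
    {"tx": 0,"ty": 0,"tz": -6,"wx": 0,"wy": 0,"wz": 0,"claw": -1},
    {"tx": 0,"ty": 0,"tz": -6,"wx": 0,"wy": 0,"wz": 0,"claw": -1},
    {"tx": 0,"ty": 0,"tz": -3,"wx": 0,"wy": 0,"wz": 0,"claw": -1},
  ],
)

```text
clock: 2.1
tcp_pos: [0.4542, -0.0574, 0.018]
orientation: [-0.003, 0.0, 1.0, 0.001]
wrist_force: [0.1, 0.1, 1.2]
finger_gap: 0.0855
grip_force: 0.0
```

carry_out(
  moves=[
    {"tx": 0,"ty": 0,"tz": 0,"wx": 0,"wy": 0,"wz": 0,"claw": -1},
    {"tx": 0,"ty": 0,"tz": -0.6,"wx": 0,"wy": 0,"wz": 0,"claw": -1},
    {"tx": 0,"ty": 0,"tz": -0.6,"wx": 0,"wy": 0,"wz": 0,"claw": -1},
    {"tx": 0,"ty": 0,"tz": 0,"wx": 0,"wy": 0,"wz": 0,"claw": -1},
  ],
)

```text
clock: 2.6
tcp_pos: [0.4574, -0.0582, 0.0099]
orientation: [0.001, -0.0, 1.0, -0.0]
wrist_force: [-0.1, 0.3, -0.1]
finger_gap: 0.0856
grip_force: 0.0
```

Run:
```python
from h import *
print(env.get_state()['tcp_pos'],env.hold_point_z)
c=cap('scene','s1'); cv2.imwrite('pics/s1c.png',cv2.resize(c['image'][150:330,230:470],None,fx=3.2,fy=3.2))
```

```text
[ 0.45744699 -0.05817525  0.00985187] 0.0187
```

View pics/s1c.png

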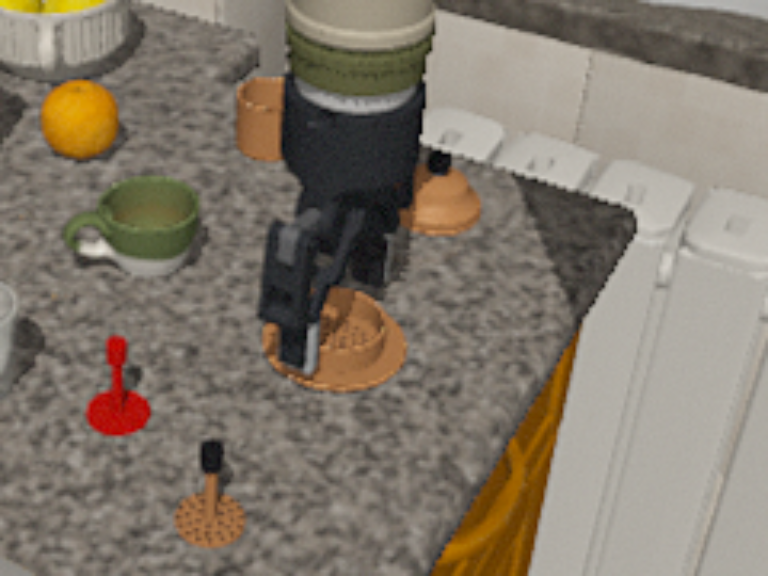

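The near finger, at crop (300,340), stands outside the collar and a little above the disc. Centring and closing now.

carry_out(
  moves=[
    {"tx": 0,"ty": -0.15,"tz": 0,"wx": 0,"wy": 0,"wz": 0,"claw": 0},
    {"tx": 0,"ty": 0,"tz": 0,"wx": 0,"wy": 0,"wz": 0,"claw": 1},
    {"tx": 0,"ty": 0,"tz": 0,"wx": 0,"wy": 0,"wz": 0,"claw": 1},
    {"tx": 0,"ty": 0,"tz": 0,"wx": 0,"wy": 0,"wz": 0,"claw": 1},
    {"tx": 0,"ty": 0,"tz": 0,"wx": 0,"wy": 0,"wz": 0,"claw": 1},
  ],
  newtons=35,
)

```text
clock: 3.28
tcp_pos: [0.4574, -0.0599, 0.0103]
orientation: [0.0, -0.0, 1.0, -0.0]
wrist_force: [-2.3, -0.5, 8.7]
finger_gap: 0.0588
grip_force: 35.7
```

carry_out(
  moves=[
    {"tx": 0,"ty": 0,"tz": 2,"wx": 0,"wy": 0,"wz": 0,"claw": 1},
    {"tx": 0,"ty": 0,"tz": 3,"wx": 0,"wy": 0,"wz": 0,"claw": 1},
    {"tx": 0,"ty": 0,"tz": 3,"wx": 0,"wy": 0,"wz": 0,"claw": 1},
    {"tx": 3.5,"ty": -0.3,"tz": 0,"wx": 0,"wy": 0,"wz": 0,"claw": 1},
    {"tx": 3.5,"ty": -0.3,"tz": 0,"wx": 0,"wy": 0,"wz": 0,"claw": 1},
    {"tx": 3.5,"ty": -0.3,"tz": 0,"wx": 0,"wy": 0,"wz": 0,"claw": 1},
    {"tx": 3.5,"ty": -0.3,"tz": 0,"wx": 0,"wy": 0,"wz": 0,"claw": 1},
    {"tx": 0,"ty": 0,"tz": 0,"wx": 0,"wy": 0,"wz": 0,"claw": 1},
  ],
)

```text
clock: 4.28
tcp_pos: [0.5993, -0.072, 0.089]
orientation: [0.001, -0.0, 1.0, -0.0]
wrist_force: [-0.0, -0.1, -0.8]
finger_gap: 0.0586
grip_force: 37.8
```

Run:
```python
from h import *
c=cap('scene','s2');t=cap('top','t2'); s=env.get_state(); print(s['tcp_pos'],s['finger_gap'],s['wrist_force'])
a=cv2.resize(c['image'][130:290,200:360],(560,560)); b=cv2.resize(t['image'][150:250,230:330],(560,560)) 
cv2.imwrite('pics/st2.png',cv2.resize(np.hstack([a,b]),(800,400)))
```

```text
[ 0.59628897 -0.07143228  0.08872464] 0.058773819061587 [-0.74939839 -0.95341757 -0.82896736]
```

View pics/st2.png

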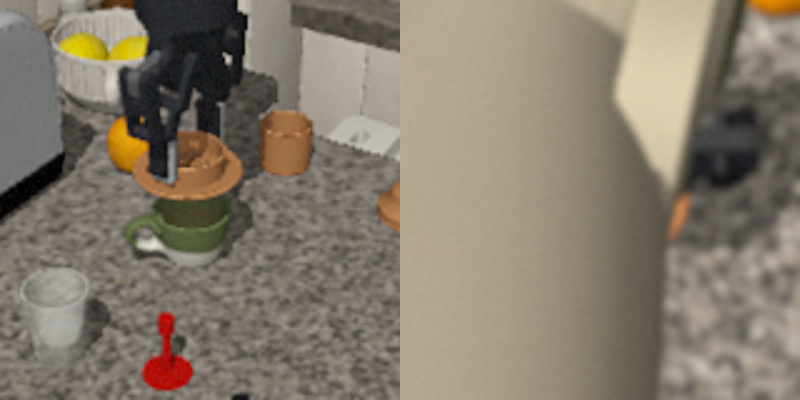

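The plate is held level over the cup. The top camera is blocked by the arm, so I'll measure with the scene camera.

Run:
```python
from h import *
c=cap('scene','s3'); s=env.get_state(); print(s['tcp_pos'])
W=world(c); im=c['image'].astype(int)
cop=(im[...,2]>im[...,0]*1.5+15)&(im[...,1]<im[...,2]*.75+10)
W[~cop]=np.nan
p=W.reshape(-1,3); m=(np.hypot(p[:,0]-.598,p[:,1]+.072)<.06)&(p[:,2]>.06); q=p[m]
print(len(q),np.histogram(q[:,2],bins=np.arange(.07,.115,.003)))
print('collar',ann(W,.598,-.072,.0995,.112,.0275,.03))
d=q[(q[:,2]>.083)&(q[:,2]<.0905)]
from scipy.optimize import minimize
f=lambda a: np.mean(np.maximum(0,np.hypot(d[:,0]-a[0],d[:,1]-a[1])-a[2])**2*1e6)+a[2]*200
print('disc',cv2.minEnclosingCircle(d[:,:2].astype(np.float32)), len(d))
A=np.c_[d,np.ones(len(d))]; print('tilt',np.linalg.lstsq(A[:,[0,1,3]],d[:,2],rcond=None)[0])
```

```text
[ 0.59580172 -0.07131133  0.08882082]
725 (array([  0,   0,   0,   0,   3, 243, 210,  43,  57,  42,  43,  57,   2,
         1]), array([0.07 , 0.073, 0.076, 0.079, 0.082, 0.085, 0.088, 0.091, 0.094,
       0.097, 0.1  , 0.103, 0.106, 0.109, 0.112]))
collar (array([ 0.5975, -0.0711]), 111, 0.1031, 2.08)
disc ((0.5967777967453003, -0.07140305638313293), 0.043644849210977554) 447
tilt [-0.00346083 -0.00272618  0.08979572]
```

Run:
```python
from h import *
for t in('top0','scene0'):
    W=world(load(t)); c=np.array([.598,-.0725])
    for i in range(4):
        V=W.copy(); d=V[...,:2]-c; a=np.degrees(np.arctan2(d[...,1],d[...,0])); V[(a>5)&(a<85)]=np.nan
        r=ann(V,*c,.0455,.053,.027,.032,.036); c=r[0]
    print(t,r)
    h=W[(W[...,2]>.03)&(W[...,2]<.05)&(np.hypot(*(W[...,:2]-c).transpose(2,0,1))>.035)&(np.hypot(*(W[...,:2]-c).transpose(2,0,1))<.06)]; print(h.mean(0)-np.r_[c,0])
```

```text
top0 (array([ 0.5972, -0.0736]), 143, 0.0481, 0.15)
[0.02845608 0.03355767 0.04428397]
scene0 (array([ 0.5982, -0.0742]), 140, 0.0482, 0.26)
[0.02950108 0.03615347 0.04161867]
```

carry_out(
  moves=[
    {"tx": 0.25,"ty": -0.15,"tz": 0,"wx": 0,"wy": 0,"wz": 0,"claw": 1},
    {"tx": 0,"ty": 0,"tz": -2,"wx": 0,"wy": 0,"wz": 0,"claw": 1},
    {"tx": 0,"ty": 0,"tz": 0,"wx": 0,"wy": 0,"wz": 0,"claw": 1},
    {"tx": 0,"ty": 0,"tz": 0,"wx": 0,"wy": 0,"wz": 0,"claw": 1},
  ],
)

```text
clock: 4.92
tcp_pos: [0.5994, -0.0731, 0.0699]
orientation: [0.0, -0.0, 1.0, 0.0]
wrist_force: [0.5, 0.2, -0.8]
finger_gap: 0.0583
grip_force: 37.9
```

carry_out(
  moves=[
    {"tx": -0.2,"ty": -0.1,"tz": 0,"wx": 0,"wy": 0,"wz": 0,"claw": 1},
    {"tx": 0,"ty": 0,"tz": -0.6,"wx": 0,"wy": 0,"wz": 0,"claw": 1},
    {"tx": 0,"ty": 0,"tz": -0.6,"wx": 0,"wy": 0,"wz": 0,"claw": 1},
    {"tx": 0,"ty": 0,"tz": -0.2,"wx": 0,"wy": 0,"wz": 0,"claw": 1},
    {"tx": 0,"ty": 0,"tz": 0,"wx": 0,"wy": 0,"wz": 0,"claw": 1},
  ],
)

```text
clock: 5.55
tcp_pos: [0.5972, -0.074, 0.0549]
orientation: [-0.0, -0.0, 1.0, 0.0]
wrist_force: [-0.7, -0.3, -0.9]
finger_gap: 0.0588
grip_force: 37.9
```

No contact force at 1.5 mm above the seat, so the step is in the mouth. Lowering slowly.

carry_out(
  moves=[
    {"tx": 0,"ty": 0,"tz": -0.1,"wx": 0,"wy": 0,"wz": 0,"claw": 1},
    {"tx": 0,"ty": 0,"tz": -0.05,"wx": 0,"wy": 0,"wz": 0,"claw": 1},
    {"tx": 0,"ty": 0,"tz": 0,"wx": 0,"wy": 0,"wz": 0,"claw": 1},
  ],
)

```text
clock: 5.92
tcp_pos: [0.5976, -0.0741, 0.0539]
orientation: [0.0, -0.0, 1.0, -0.0]
wrist_force: [-0.1, -0.0, -0.2]
finger_gap: 0.059
grip_force: 37.9
```

carry_out(
  moves=[
    {"tx": 0,"ty": 0,"tz": -0.1,"wx": 0,"wy": 0,"wz": 0,"claw": 1},
    {"tx": 0,"ty": 0,"tz": 0,"wx": 0,"wy": 0,"wz": 0,"claw": 1},
    {"tx": 0,"ty": 0,"tz": 0,"wx": 0,"wy": 0,"wz": 0,"claw": 1},
  ],
)

```text
clock: 6.3
tcp_pos: [0.5979, -0.0741, 0.0536]
orientation: [0.001, -0.0, 1.0, -0.0]
wrist_force: [-0.7, 1.2, 5.7]
finger_gap: 0.0589
grip_force: 38.4
```

Contact at the expected height. Releasing and lifting.

carry_out(
  moves=[
    {"tx": 0,"ty": 0,"tz": 0,"wx": 0,"wy": 0,"wz": 0,"claw": -1},
    {"tx": 0,"ty": 0,"tz": 0,"wx": 0,"wy": 0,"wz": 0,"claw": -1},
    {"tx": 0,"ty": 0,"tz": 0,"wx": 0,"wy": 0,"wz": 0,"claw": -1},
    {"tx": 0,"ty": 0,"tz": 0,"wx": 0,"wy": 0,"wz": 0,"claw": -1},
    {"tx": 0,"ty": 0,"tz": 3,"wx": 0,"wy": 0,"wz": 0,"claw": -1},
    {"tx": 0,"ty": 0,"tz": 5,"wx": 0,"wy": 0,"wz": 0,"claw": -1},
    {"tx": 0,"ty": -5,"tz": 0,"wx": 0,"wy": 0,"wz": 0,"claw": -1},
    {"tx": 0,"ty": -6,"tz": 0,"wx": 0,"wy": 0,"wz": 0,"claw": -1},
  ],
)

```text
clock: 7.3
tcp_pos: [0.5984, -0.1843, 0.1341]
orientation: [0.001, -0.002, 1.0, -0.0]
wrist_force: [0.8, -0.2, -0.2]
finger_gap: 0.0855
grip_force: 0.0
```

Run:
```python
from h import *
c=cap('scene','s4'); t=cap('top','t4'); print(env.get_state()['tcp_pos'])
for t in('s4','t4'):
    W=world(load(t))
    print(t,ann(W,.597,-.074,.064,.073,.0275,.03,.036))
    p=W.reshape(-1,3); d=p[(np.hypot(p[:,0]-.598,p[:,1]+.074)>.032)&(np.hypot(p[:,0]-.598,p[:,1]+.074)<.042)&(p[:,2]>.045)&(p[:,2]<.06)]
    print(len(d),np.median(d[:,2]),np.linalg.lstsq(np.c_[d[:,:2],np.ones(len(d))],d[:,2],rcond=None)[0])
    for z0,z1 in((.042,.052),): print('cham',ann(W,.603,-.242,z0,z1,.022,.0245,.04))
a=cv2.resize(load('s4')['image'][130:290,200:360],(560,560)); b=cv2.resize(load('t4')['image'][150:250,230:330],(560,560)) 
cv2.imwrite('pics/st4.png',cv2.resize(np.hstack([a,b]),(800,400)))
```

```text
[ 0.59782938 -0.18973941  0.13298378]
s4 (array([ 0.5985, -0.0744]), 188, 0.0676, 0.44)
247 0.05305365022613867 [-0.00195777 -0.00967346  0.0534497 ]
cham (array([ 0.6046, -0.2422]), 99, 0.0452, 0.77)
t4 (array([ 0.597 , -0.0733]), 135, 0.0688, 0.11)
471 0.05194334921662658 [-0.00519642  0.00030522  0.05509001]
cham (array([ 0.603, -0.242]), 0, nan, nan)
  return _methods._mean(a, axis=axis, dtype=dtype,
  ret = ret.dtype.type(ret / rcount)
```

View pics/st4.png

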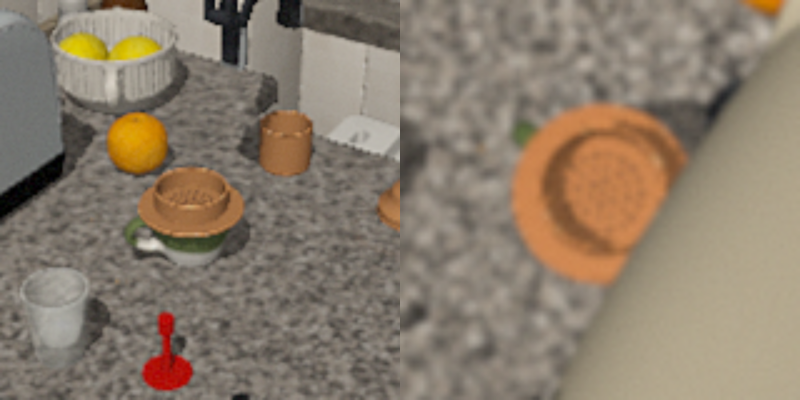

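The plate is seated level. Now going for the chamber.

carry_out(
  moves=[
    {"tx": 0.6,"ty": -5.2,"tz": 0,"wx": 0,"wy": 0,"wz": 0,"claw": -1},
    {"tx": 0,"ty": 0,"tz": -4,"wx": 0,"wy": 0,"wz": 0,"claw": -1},
    {"tx": 0,"ty": 0,"tz": -4,"wx": 0,"wy": 0,"wz": 0,"claw": -1},
    {"tx": 0,"ty": 0,"tz": -2,"wx": 0,"wy": 0,"wz": 0,"claw": -1},
    {"tx": 0,"ty": 0,"tz": 0,"wx": 0,"wy": 0,"wz": 0,"claw": -1},
    {"tx": 0,"ty": 0,"tz": 0,"wx": 0,"wy": 0,"wz": 0,"claw": -1},
  ],
)

```text
clock: 8.15
tcp_pos: [0.6042, -0.2361, 0.0338]
orientation: [0.001, -0.0, 1.0, -0.0]
wrist_force: [0.5, 0.2, -0.2]
finger_gap: 0.0851
grip_force: 0.0
```

carry_out(
  moves=[
    {"tx": 0,"ty": -0.6,"tz": 0,"wx": 0,"wy": 0,"wz": 0,"claw": -1},
    {"tx": 0,"ty": 0,"tz": -1.15,"wx": 0,"wy": 0,"wz": 0,"claw": -1},
    {"tx": 0,"ty": 0,"tz": 0,"wx": 0,"wy": 0,"wz": 0,"claw": 0},
    {"tx": 0,"ty": 0,"tz": 0,"wx": 0,"wy": 0,"wz": 0,"claw": 1},
    {"tx": 0,"ty": 0,"tz": 0,"wx": 0,"wy": 0,"wz": 0,"claw": 1},
    {"tx": 0,"ty": 0,"tz": 0,"wx": 0,"wy": 0,"wz": 0,"claw": 1},
    {"tx": 0,"ty": 0,"tz": 0,"wx": 0,"wy": 0,"wz": 0,"claw": 1},
    {"tx": 0,"ty": 0,"tz": 0,"wx": 0,"wy": 0,"wz": 0,"claw": 1},
  ],
)

```text
clock: 9.15
tcp_pos: [0.6037, -0.2421, 0.0215]
orientation: [0.0, -0.0, 1.0, 0.0]
wrist_force: [-0.0, 0.4, 2.2]
finger_gap: 0.0481
grip_force: 36.4
```

carry_out(
  moves=[
    {"tx": 0,"ty": 0,"tz": 2,"wx": 0,"wy": 0,"wz": 0,"claw": 1},
    {"tx": 0,"ty": 0,"tz": 3.5,"wx": 0,"wy": 0,"wz": 0,"claw": 1},
    {"tx": 0,"ty": 0,"tz": 3,"wx": 0,"wy": 0,"wz": 0,"claw": 1},
    {"tx": -0.15,"ty": 4.5,"tz": 0,"wx": 0,"wy": 0,"wz": 0,"claw": 1},
    {"tx": -0.15,"ty": 4.5,"tz": 0,"wx": 0,"wy": 0,"wz": 0,"claw": 1},
    {"tx": -0.15,"ty": 4.5,"tz": 0,"wx": 0,"wy": 0,"wz": 0,"claw": 1},
    {"tx": -0.1,"ty": 3.3,"tz": 0,"wx": 0,"wy": 0,"wz": 0,"claw": 1},
    {"tx": 0,"ty": 0,"tz": 0,"wx": 0,"wy": 0,"wz": 0,"claw": 1},
  ],
)

```text
clock: 10.15
tcp_pos: [0.5974, -0.0716, 0.1061]
orientation: [-0.001, -0.002, 1.0, 0.0]
wrist_force: [0.2, -0.5, -0.8]
finger_gap: 0.0485
grip_force: 36.5
```

carry_out(
  moves=[
    {"tx": 0,"ty": 0,"tz": 0,"wx": 0,"wy": 0,"wz": 0,"claw": 1},
    {"tx": 0,"ty": 0,"tz": 0,"wx": 0,"wy": 0,"wz": 0,"claw": 1},
  ],
)

```text
clock: 10.4
tcp_pos: [0.5981, -0.0752, 0.1062]
orientation: [0.0, 0.001, 1.0, -0.0]
wrist_force: [-0.1, -0.7, -1.0]
finger_gap: 0.0486
grip_force: 36.5
```

Run:
```python
from h import *
c=cap('scene','s5'); s=env.get_state(); print(s['tcp_pos'],s['finger_gap'])
W=world(c)
im=c['image'].astype(int); cop=(im[...,2]>im[...,0]*1.5+15)&(im[...,1]<im[...,2]*.75+10); V=W.copy(); V[~cop]=np.nan
print('rim',ann(V,*s['tcp_pos'][:2],.122,.138,.022,.0245,.035))
print('collar',ann(V,.5985,-.0744,.064,.073,.0275,.03,.036))
p=V.reshape(-1,3); q=p[(np.hypot(p[:,0]-.598,p[:,1]+.074)<.04)&(p[:,2]>.075)]; print(np.histogram(q[:,2],bins=np.arange(.08,.14,.004)))
q=q[(q[:,2]>.093)&(q[:,2]<.125)]
f=lambda a:np.hypot(q[:,0]-a[0],q[:,1]-a[1])-.0245
print('wall',least_squares(f,[.598,-.074],loss='soft_l1',f_scale=.001).x,len(q))
cv2.imwrite('pics/s5c.png',cv2.resize(c['image'][120:250,220:360],None,fx=4,fy=4))
```

```text
[ 0.59804795 -0.07522765  0.10617765] 0.04860424004293753
rim (array([ 0.5993, -0.075 ]), 137, 0.1276, 0.56)
collar (array([ 0.5986, -0.0743]), 127, 0.0678, 0.3)
(array([ 0,  7, 34, 44, 37, 41, 31, 42, 42, 49, 56, 52, 56,  6,  3]), array([0.08 , 0.084, 0.088, 0.092, 0.096, 0.1  , 0.104, 0.108, 0.112,
       0.116, 0.12 , 0.124, 0.128, 0.132, 0.136, 0.14 ]))
wall [ 0.60046715 -0.07529676] 345
```

View pics/s5c.png

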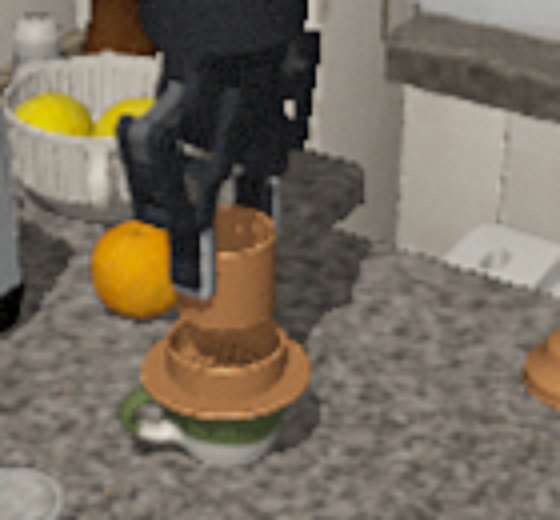

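Held upright, with the chamber about 1 mm off the collar centre. Correcting and lowering.

carry_out(
  moves=[
    {"tx": -0.07,"ty": 0.1,"tz": -1,"wx": 0,"wy": 0,"wz": 0,"claw": 1},
    {"tx": 0,"ty": 0,"tz": -0.6,"wx": 0,"wy": 0,"wz": 0,"claw": 1},
    {"tx": 0,"ty": 0,"tz": -0.6,"wx": 0,"wy": 0,"wz": 0,"claw": 1},
    {"tx": 0,"ty": 0,"tz": -0.4,"wx": 0,"wy": 0,"wz": 0,"claw": 1},
    {"tx": 0,"ty": 0,"tz": -0.4,"wx": 0,"wy": 0,"wz": 0,"claw": 1},
    {"tx": 0,"ty": 0,"tz": 0,"wx": 0,"wy": 0,"wz": 0,"claw": 1},
    {"tx": 0,"ty": 0,"tz": 0,"wx": 0,"wy": 0,"wz": 0,"claw": 1},
  ],
)

```text
clock: 11.32
tcp_pos: [0.5975, -0.0731, 0.0765]
orientation: [0.0, -0.0, 1.0, 0.0]
wrist_force: [0.2, 0.2, -0.7]
finger_gap: 0.0489
grip_force: 36.5
```

carry_out(
  moves=[
    {"tx": 0,"ty": -0.05,"tz": -0.2,"wx": 0,"wy": 0,"wz": 0,"claw": 1},
    {"tx": 0,"ty": 0,"tz": -0.1,"wx": 0,"wy": 0,"wz": 0,"claw": 1},
    {"tx": 0,"ty": 0,"tz": 0,"wx": 0,"wy": 0,"wz": 0,"claw": 1},
    {"tx": 0,"ty": 0,"tz": 0,"wx": 0,"wy": 0,"wz": 0,"claw": 1},
  ],
)

```text
clock: 11.82
tcp_pos: [0.5973, -0.0736, 0.0734]
orientation: [0.0, -0.0, 1.0, 0.0]
wrist_force: [-0.1, -0.1, -1.3]
finger_gap: 0.0485
grip_force: 36.6
```

carry_out(
  moves=[
    {"tx": 0,"ty": 0,"tz": -0.1,"wx": 0,"wy": 0,"wz": 0,"claw": 1},
    {"tx": 0,"ty": 0,"tz": 0,"wx": 0,"wy": 0,"wz": 0,"claw": 1},
    {"tx": 0,"ty": 0,"tz": 0,"wx": 0,"wy": 0,"wz": 0,"claw": 1},
  ],
)

```text
clock: 12.2
tcp_pos: [0.5976, -0.0736, 0.0731]
orientation: [0.0, -0.0, 1.0, -0.0]
wrist_force: [-1.1, 1.5, 5.4]
finger_gap: 0.0485
grip_force: 37.0
```

carry_out(
  moves=[
    {"tx": 0,"ty": 0,"tz": 0,"wx": 0,"wy": 0,"wz": 0,"claw": -1},
    {"tx": 0,"ty": 0,"tz": 0,"wx": 0,"wy": 0,"wz": 0,"claw": -1},
    {"tx": 0,"ty": 0,"tz": 0,"wx": 0,"wy": 0,"wz": 0,"claw": -1},
    {"tx": 0,"ty": 0,"tz": 4,"wx": 0,"wy": 0,"wz": 0,"claw": -1},
    {"tx": 0,"ty": 0,"tz": 5,"wx": 0,"wy": 0,"wz": 0,"claw": -0.5},
    {"tx": -3.7,"ty": 4.2,"tz": 0,"wx": 0,"wy": 0,"wz": 0,"claw": -0.2},
    {"tx": -3.7,"ty": 4.2,"tz": 0,"wx": 0,"wy": 0,"wz": 0,"claw": -0.2},
    {"tx": -3.7,"ty": 4.2,"tz": 0,"wx": 0,"wy": 0,"wz": 0,"claw": -0.2},
  ],
)

```text
clock: 13.2
tcp_pos: [0.4852, 0.0534, 0.1623]
orientation: [0.0, 0.0, 1.0, 0.0]
wrist_force: [0.1, 0.7, 1.1]
finger_gap: 0.0515
grip_force: 0.0
```

carry_out(
  moves=[
    {"tx": -3.7,"ty": 4.2,"tz": 0,"wx": 0,"wy": 0,"wz": 0,"claw": 0},
    {"tx": 0,"ty": 0,"tz": -3,"wx": 0,"wy": 0,"wz": 0,"claw": 0},
    {"tx": 0,"ty": 0,"tz": -3,"wx": 0,"wy": 0,"wz": 0,"claw": 0},
    {"tx": 0,"ty": 0,"tz": 0,"wx": 0,"wy": 0,"wz": 0,"claw": 0},
    {"tx": 0,"ty": 0,"tz": 0,"wx": 0,"wy": 0,"wz": 0,"claw": 0},
  ],
)

```text
clock: 13.82
tcp_pos: [0.4498, 0.0943, 0.1031]
orientation: [0.0, 0.0, 1.0, 0.0]
wrist_force: [-0.3, -0.3, 0.3]
finger_gap: 0.043
grip_force: 0.0
```

Run:
```python
from h import *
c=cap('scene','s6'); t=cap('top','t6'); s=env.get_state(); print(s['tcp_pos'],s['finger_gap'])
for n in('s6','t6'):
    W=world(load(n))
    print(n,'rim',ann(W,.598,-.0738,.092,.102,.022,.0245,.035)); print('collar',ann(W,.598,-.074,.064,.071,.0275,.03,.036)); print('knob',ann(W,.45,.095,.042,.062,0,.006,.02))
```

```text
[0.45045483 0.09428958 0.10355598] 0.043101287082803925
s6 rim (array([ 0.5983, -0.0739]), 66, 0.0961, 0.38)
collar (array([ 0.5994, -0.0762]), 81, 0.0683, 1.68)
knob (array([0.4497, 0.0946]), 72, 0.0514, 0.12)
t6 rim (array([ 0.5973, -0.0728]), 131, 0.0971, 0.17)
collar (array([ 0.5972, -0.0738]), 130, 0.0681, 2.24)
knob (array([0.45 , 0.095]), 0, nan, nan)
  return _methods._mean(a, axis=axis, dtype=dtype,
  ret = ret.dtype.type(ret / rcount)
```

The chamber is seated: rim height and centre are both right. Now lowering to the press knob.

carry_out(
  moves=[
    {"tx": -0.05,"ty": 0.04,"tz": -3,"wx": 0,"wy": 0,"wz": 0,"claw": 0},
    {"tx": 0,"ty": 0,"tz": -2,"wx": 0,"wy": 0,"wz": 0,"claw": 0},
    {"tx": 0,"ty": 0,"tz": -1.1,"wx": 0,"wy": 0,"wz": 0,"claw": 0},
    {"tx": 0,"ty": 0,"tz": 0,"wx": 0,"wy": 0,"wz": 0,"claw": 0},
    {"tx": 0,"ty": 0,"tz": 0,"wx": 0,"wy": 0,"wz": 0,"claw": 0.3},
    {"tx": 0,"ty": 0,"tz": 0,"wx": 0,"wy": 0,"wz": 0,"claw": 0.5},
  ],
)

```text
clock: 14.68
tcp_pos: [0.4496, 0.0948, 0.0421]
orientation: [0.001, -0.0, 1.0, 0.0]
wrist_force: [-0.0, 0.7, -0.4]
finger_gap: 0.0212
grip_force: 0.0
```

carry_out(
  moves=[
    {"tx": 0,"ty": 0,"tz": 0,"wx": 0,"wy": 0,"wz": 0,"claw": 1},
    {"tx": 0,"ty": 0,"tz": 0,"wx": 0,"wy": 0,"wz": 0,"claw": 1},
    {"tx": 0,"ty": 0,"tz": 0,"wx": 0,"wy": 0,"wz": 0,"claw": 1},
  ],
  newtons=25,
)

```text
clock: 15.05
tcp_pos: [0.4494, 0.0948, 0.042]
orientation: [0.001, -0.0, 1.0, -0.0]
wrist_force: [-0.9, -0.9, 6.7]
finger_gap: 0.0106
grip_force: 24.6
```

Run:
```python
from h import *
c=cap('scene','s7'); s=env.get_state(); print(s['tcp_pos'],s['finger_gap'],s['grip_force'])
cv2.imwrite('pics/s7c.png',cv2.resize(c['image'][230:340,240:350],None,fx=5,fy=5))
```

```text
[0.44939302 0.09475449 0.04195811] 0.010446791193269371 24.59599256515503
```

View pics/s7c.png

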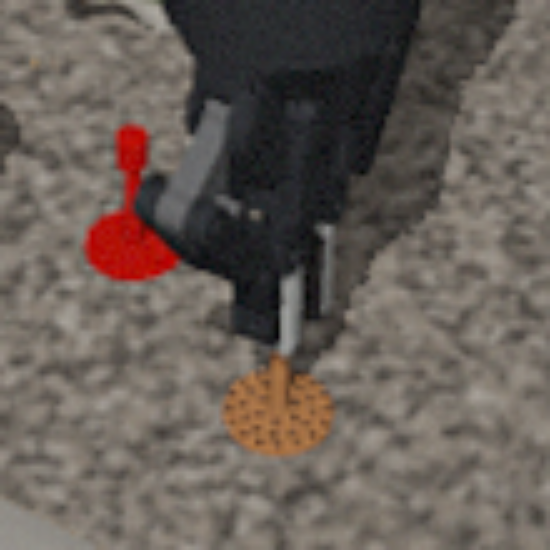

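The copper press is gripped by its knob and standing upright, with the disc at crop (278,412). Lifting and carrying it.

carry_out(
  moves=[
    {"tx": 0,"ty": 0,"tz": 3,"wx": 0,"wy": 0,"wz": 0,"claw": 1},
    {"tx": 0,"ty": 0,"tz": 4.5,"wx": 0,"wy": 0,"wz": 0,"claw": 1},
    {"tx": 0,"ty": 0,"tz": 4,"wx": 0,"wy": 0,"wz": 0,"claw": 1},
    {"tx": 3.7,"ty": -4.2,"tz": 0,"wx": 0,"wy": 0,"wz": 0,"claw": 1},
    {"tx": 3.7,"ty": -4.2,"tz": 0,"wx": 0,"wy": 0,"wz": 0,"claw": 1},
    {"tx": 3.7,"ty": -4.2,"tz": 0,"wx": 0,"wy": 0,"wz": 0,"claw": 1},
    {"tx": 3.7,"ty": -4.2,"tz": 0,"wx": 0,"wy": 0,"wz": 0,"claw": 1},
    {"tx": 0,"ty": 0,"tz": 0,"wx": 0,"wy": 0,"wz": 0,"claw": 1},
  ],
)

```text
clock: 16.1
tcp_pos: [0.5989, -0.0764, 0.155]
orientation: [0.0, 0.002, 1.0, -0.0]
wrist_force: [-0.7, 0.0, -0.6]
finger_gap: 0.0102
grip_force: 24.5
```

carry_out(
  moves=[
    {"tx": 0,"ty": 0,"tz": 0,"wx": 0,"wy": 0,"wz": 0,"claw": 1},
    {"tx": 0,"ty": 0,"tz": 0,"wx": 0,"wy": 0,"wz": 0,"claw": 1},
  ],
)

```text
clock: 16.35
tcp_pos: [0.5958, -0.0721, 0.1562]
orientation: [-0.0, -0.001, 1.0, 0.0]
wrist_force: [-0.5, 0.9, 0.1]
finger_gap: 0.0102
grip_force: 24.5
```

Run:
```python
from h import *
c=cap('scene','s8'); s=env.get_state(); print(s['tcp_pos'],s['finger_gap'],s['grip_force'])
W=world(c); im=c['image'].astype(int); cop=(im[...,2]>im[...,0]*1.5+15)&(im[...,1]<im[...,2]*.75+10); V=W.copy(); V[~cop]=np.nan
print('rim',ann(V,.598,-.0738,.092,.102,.022,.0245,.035))
p=V.reshape(-1,3); q=p[(np.hypot(p[:,0]-.598,p[:,1]+.074)<.04)&(p[:,2]>.108)]; print(len(q),np.histogram(q[:,2],bins=np.arange(.108,.16,.004))[0])
d=q[q[:,2]<.123]; print('disc',cv2.minEnclosingCircle(d[:,:2].astype(np.float32)),np.median(d[:,2]),np.linalg.lstsq(np.c_[d[:,:2],np.ones(len(d))],d[:,2],rcond=None)[0])
cv2.imwrite('pics/s8c.png',cv2.resize(c['image'][100:240,220:360],None,fx=4,fy=4))
```

```text
[ 0.595986   -0.0719962   0.15646144] 0.010535040260364493 24.497124552726746
rim (array([ 0.599, -0.074]), 131, 0.0959, 0.3)
196 [  0   5 130   7   8   6   5   5   5   6   3   0]
disc ((0.5965567827224731, -0.07196790724992752), 0.018534649163484573) 0.11822616915869663 [ 0.01895027 -0.01473014  0.10592686]
```

View pics/s8c.png

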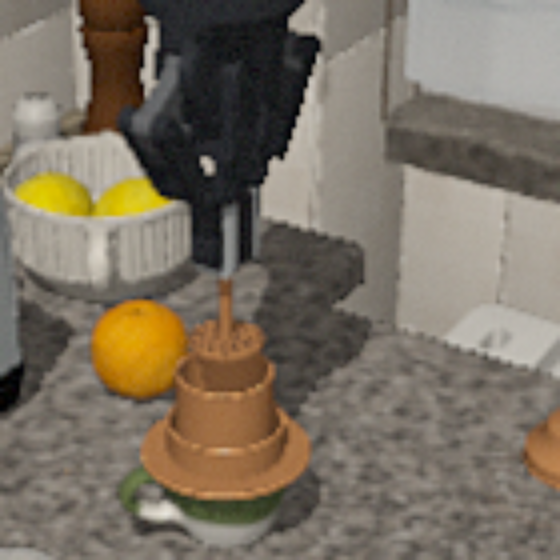

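The press hangs straight, with its disc about 2 mm off the chamber's centre. Correcting and lowering.

carry_out(
  moves=[
    {"tx": 0.2,"ty": -0.19,"tz": 0,"wx": 0,"wy": 0,"wz": 0,"claw": 1},
    {"tx": 0,"ty": 0,"tz": -0.5,"wx": 0,"wy": 0,"wz": 0,"claw": 1},
    {"tx": 0,"ty": 0,"tz": -0.5,"wx": 0,"wy": 0,"wz": 0,"claw": 1},
    {"tx": 0,"ty": 0,"tz": 0,"wx": 0,"wy": 0,"wz": 0,"claw": 1},
    {"tx": 0,"ty": 0,"tz": 0,"wx": 0,"wy": 0,"wz": 0,"claw": 1},
  ],
)

```text
clock: 17.02
tcp_pos: [0.5987, -0.0751, 0.1462]
orientation: [-0.0, -0.0, 1.0, 0.0]
wrist_force: [-0.8, 0.1, 0.0]
finger_gap: 0.0103
grip_force: 24.5
```

Run:
```python
from h import *
c=cap('scene','s9'); s=env.get_state(); print(s['tcp_pos'],s['finger_gap'],s['grip_force'])
W=world(c); im=c['image'].astype(int); cop=(im[...,2]>im[...,0]*1.5+15)&(im[...,1]<im[...,2]*.75+10); V=W.copy(); V[~cop]=np.nan
print('rim',ann(V,.598,-.0738,.092,.1,.022,.0245,.035))
p=V.reshape(-1,3); d=p[(np.hypot(p[:,0]-.598,p[:,1]+.074)<.03)&(p[:,2]>.103)&(p[:,2]<.113)]
print('disc',cv2.minEnclosingCircle(d[:,:2].astype(np.float32)),np.median(d[:,2]))
```

```text
[ 0.5988365  -0.07511134  0.14638098] 0.010639028027659675 24.49757158756256
rim (array([ 0.599 , -0.0741]), 110, 0.0965, 0.33)
disc ((0.599918007850647, -0.07499980926513672), 0.018332870677113533) 0.10820484081499543
```

Disc vs rim is (+0.9, −0.9) mm. Trimming, then going in.

carry_out(
  moves=[
    {"tx": -0.09,"ty": 0.1,"tz": 0,"wx": 0,"wy": 0,"wz": 0,"claw": 1},
    {"tx": 0,"ty": 0,"tz": -0.8,"wx": 0,"wy": 0,"wz": 0,"claw": 1},
    {"tx": 0,"ty": 0,"tz": -0.8,"wx": 0,"wy": 0,"wz": 0,"claw": 1},
    {"tx": 0,"ty": 0,"tz": -0.8,"wx": 0,"wy": 0,"wz": 0,"claw": 1},
    {"tx": 0,"ty": 0,"tz": -0.8,"wx": 0,"wy": 0,"wz": 0,"claw": 1},
    {"tx": 0,"ty": 0,"tz": -0.8,"wx": 0,"wy": 0,"wz": 0,"claw": 1},
    {"tx": 0,"ty": 0,"tz": -0.5,"wx": 0,"wy": 0,"wz": 0,"claw": 1},
    {"tx": 0,"ty": 0,"tz": 0,"wx": 0,"wy": 0,"wz": 0,"claw": 1},
  ],
)

```text
clock: 18.08
tcp_pos: [0.5976, -0.074, 0.1008]
orientation: [-0.0, -0.0, 1.0, 0.0]
wrist_force: [0.5, -0.8, -0.3]
finger_gap: 0.0103
grip_force: 24.5
```

carry_out(
  moves=[
    {"tx": 0,"ty": 0,"tz": -0.2,"wx": 0,"wy": 0,"wz": 0,"claw": 1},
    {"tx": 0,"ty": 0,"tz": -0.1,"wx": 0,"wy": 0,"wz": 0,"claw": 1},
    {"tx": 0,"ty": 0,"tz": 0,"wx": 0,"wy": 0,"wz": 0,"claw": 1},
    {"tx": 0,"ty": 0,"tz": 0,"wx": 0,"wy": 0,"wz": 0,"claw": 1},
  ],
)

```text
clock: 18.58
tcp_pos: [0.598, -0.0741, 0.0985]
orientation: [0.0, -0.0, 1.0, 0.0]
wrist_force: [-0.5, 0.5, -0.4]
finger_gap: 0.0103
grip_force: 24.5
```

carry_out(
  moves=[
    {"tx": 0,"ty": 0,"tz": -0.1,"wx": 0,"wy": 0,"wz": 0,"claw": 1},
    {"tx": 0,"ty": 0,"tz": 0,"wx": 0,"wy": 0,"wz": 0,"claw": 1},
    {"tx": 0,"ty": 0,"tz": 0,"wx": 0,"wy": 0,"wz": 0,"claw": 1},
  ],
)

```text
clock: 18.95
tcp_pos: [0.5982, -0.0742, 0.0977]
orientation: [0.0, -0.0, 1.0, -0.0]
wrist_force: [-0.6, -0.4, 3.0]
finger_gap: 0.0102
grip_force: 24.7
```

carry_out(
  moves=[
    {"tx": 0,"ty": 0,"tz": 0,"wx": 0,"wy": 0,"wz": 0,"claw": 0.4},
    {"tx": 0,"ty": 0,"tz": 0,"wx": 0,"wy": 0,"wz": 0,"claw": 0},
    {"tx": 0,"ty": 0,"tz": 0,"wx": 0,"wy": 0,"wz": 0,"claw": 0},
    {"tx": 0,"ty": 0,"tz": 2,"wx": 0,"wy": 0,"wz": 0,"claw": 0},
    {"tx": 0,"ty": 0,"tz": 4,"wx": 0,"wy": 0,"wz": 0,"claw": 0},
    {"tx": -4.3,"ty": -5.2,"tz": 0,"wx": 0,"wy": 0,"wz": 0,"claw": 0},
    {"tx": -4.3,"ty": -5.2,"tz": 0,"wx": 0,"wy": 0,"wz": 0,"claw": 0},
    {"tx": -4.3,"ty": -5.2,"tz": 0,"wx": 0,"wy": 0,"wz": 0,"claw": 0},
  ],
)

```text
clock: 19.95
tcp_pos: [0.4774, -0.2196, 0.1575]
orientation: [0.0, -0.001, 1.0, -0.0]
wrist_force: [0.8, -1.5, 0.0]
finger_gap: 0.0427
grip_force: 0.0
```

carry_out(
  moves=[
    {"tx": 0,"ty": 0,"tz": -3,"wx": 0,"wy": 0,"wz": 0,"claw": 0},
    {"tx": 0,"ty": 0,"tz": -3,"wx": 0,"wy": 0,"wz": 0,"claw": 0},
    {"tx": 0,"ty": 0,"tz": 0,"wx": 0,"wy": 0,"wz": 0,"claw": 0},
    {"tx": 0,"ty": 0,"tz": 0,"wx": 0,"wy": 0,"wz": 0,"claw": 0},
  ],
)

```text
clock: 20.45
tcp_pos: [0.4789, -0.2187, 0.0982]
orientation: [0.0, -0.0, 1.0, -0.0]
wrist_force: [1.2, 0.4, 0.8]
finger_gap: 0.043
grip_force: 0.0
```

Run:
```python
from h import *
c=cap('scene','s10'); t=cap('top','t10'); s=env.get_state(); print(s['tcp_pos'],s['finger_gap'])
for n in('s10','t10'):
    W=world(load(n))
    print(n,'rim',ann(W,.598,-.0738,.092,.101,.022,.0245,.035)); print('pknob',ann(W,.598,-.074,.103,.114,0,.006,.02));print('lidknob',ann(W,.468,-.2316,.036,.05,0,.008,.02))
cv2.imwrite('pics/s10c.png',cv2.resize(c['image'][120:250,230:430],None,fx=4,fy=4))
```

```text
[ 0.47948814 -0.21889407  0.09869496] 0.0427384057809905
s10 rim (array([ 0.5993, -0.0743]), 167, 0.0965, 5.4)
pknob (array([ 0.5987, -0.0741]), 30, 0.1084, 0.09)
lidknob (array([ 0.4686, -0.2316]), 47, 0.0435, 0.12)
t10 rim (array([ 0.5973, -0.0727]), 131, 0.0971, 0.13)
pknob (array([ 0.5975, -0.0736]), 34, 0.1084, 0.08)
lidknob (array([ 0.468 , -0.2316]), 0, nan, nan)
  return _methods._mean(a, axis=axis, dtype=dtype,
  ret = ret.dtype.type(ret / rcount)
```

View pics/s10c.png

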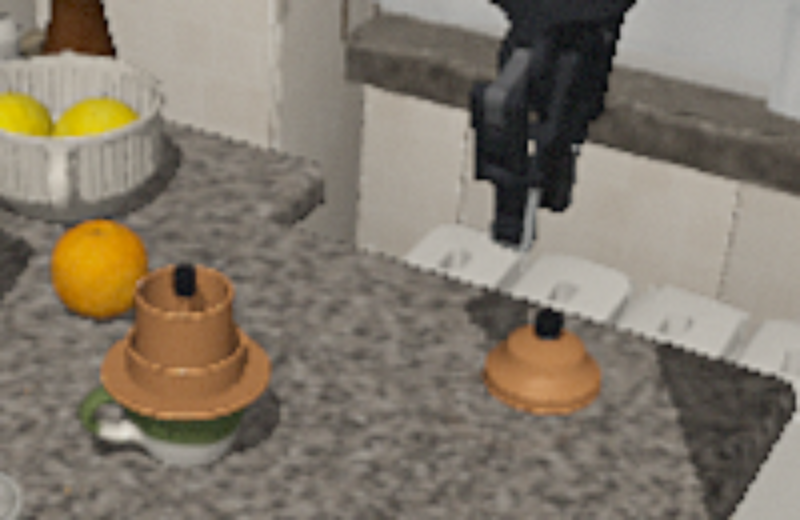

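The press is seated upright in the chamber, with its knob at crop (184,280). Now to the lid's knob at crop (548,323).

carry_out(
  moves=[
    {"tx": -1.13,"ty": -1.27,"tz": 0,"wx": 0,"wy": 0,"wz": 0,"claw": 0},
    {"tx": 0,"ty": 0,"tz": -2,"wx": 0,"wy": 0,"wz": 0,"claw": 0},
    {"tx": 0,"ty": 0,"tz": -2,"wx": 0,"wy": 0,"wz": 0,"claw": 0},
    {"tx": 0,"ty": 0,"tz": -1.5,"wx": 0,"wy": 0,"wz": 0,"claw": 0},
    {"tx": 0,"ty": 0,"tz": 0,"wx": 0,"wy": 0,"wz": 0,"claw": 0},
    {"tx": 0,"ty": 0,"tz": 0,"wx": 0,"wy": 0,"wz": 0,"claw": 0},
  ],
)

```text
clock: 21.3
tcp_pos: [0.4674, -0.2317, 0.0429]
orientation: [0.0, -0.0, 1.0, -0.0]
wrist_force: [-0.2, -0.5, 0.9]
finger_gap: 0.0425
grip_force: 0.0
```

carry_out(
  moves=[
    {"tx": 0.08,"ty": 0,"tz": -0.95,"wx": 0,"wy": 0,"wz": 0,"claw": 0},
    {"tx": 0,"ty": 0,"tz": 0,"wx": 0,"wy": 0,"wz": 0,"claw": 0.3},
    {"tx": 0,"ty": 0,"tz": 0,"wx": 0,"wy": 0,"wz": 0,"claw": 0.5},
    {"tx": 0,"ty": 0,"tz": 0,"wx": 0,"wy": 0,"wz": 0,"claw": 1},
    {"tx": 0,"ty": 0,"tz": 0,"wx": 0,"wy": 0,"wz": 0,"claw": 1},
    {"tx": 0,"ty": 0,"tz": 0,"wx": 0,"wy": 0,"wz": 0,"claw": 1},
  ],
)

```text
clock: 22.05
tcp_pos: [0.4681, -0.2313, 0.033]
orientation: [0.0, -0.0, 1.0, -0.0]
wrist_force: [-0.3, 0.3, 0.5]
finger_gap: 0.0146
grip_force: 24.4
```

carry_out(
  moves=[
    {"tx": 0,"ty": 0,"tz": 3,"wx": 0,"wy": 0,"wz": 0,"claw": 1},
    {"tx": 0,"ty": 0,"tz": 5,"wx": 0,"wy": 0,"wz": 0,"claw": 1},
    {"tx": 0,"ty": 0,"tz": 5,"wx": 0,"wy": 0,"wz": 0,"claw": 1},
    {"tx": 3.2,"ty": 3.9,"tz": 0,"wx": 0,"wy": 0,"wz": 0,"claw": 1},
    {"tx": 3.2,"ty": 3.9,"tz": 0,"wx": 0,"wy": 0,"wz": 0,"claw": 1},
    {"tx": 3.2,"ty": 3.9,"tz": 0,"wx": 0,"wy": 0,"wz": 0,"claw": 1},
    {"tx": 3.2,"ty": 3.9,"tz": 0,"wx": 0,"wy": 0,"wz": 0,"claw": 1},
    {"tx": 0,"ty": 0,"tz": 0,"wx": 0,"wy": 0,"wz": 0,"claw": 1},
  ],
)

```text
clock: 23.05
tcp_pos: [0.5975, -0.0725, 0.1623]
orientation: [0.0, -0.002, 1.0, 0.0]
wrist_force: [-0.7, 0.1, 0.2]
finger_gap: 0.0141
grip_force: 24.5
```

carry_out(
  moves=[
    {"tx": 0,"ty": 0,"tz": 0,"wx": 0,"wy": 0,"wz": 0,"claw": 1},
    {"tx": 0,"ty": 0,"tz": 0,"wx": 0,"wy": 0,"wz": 0,"claw": 1},
  ],
)

```text
clock: 23.3
tcp_pos: [0.5951, -0.0762, 0.1627]
orientation: [-0.0, 0.001, 1.0, 0.0]
wrist_force: [-0.5, -0.6, -0.5]
finger_gap: 0.0142
grip_force: 24.5
```

Run:
```python
from h import *
c=cap('scene','s11'); s=env.get_state(); print(s['tcp_pos'],s['finger_gap'],s['grip_force'])
W=world(c); im=c['image'].astype(int); cop=(im[...,2]>im[...,0]*1.5+15)&(im[...,1]<im[...,2]*.75+10); V=W.copy(); V[~cop]=np.nan
p=V.reshape(-1,3); z0=s['tcp_pos'][2]-.033; q=p[(np.hypot(p[:,0]-.598,p[:,1]+.074)<.045)&(p[:,2]>z0-.004)]
print(len(q),z0,np.histogram(q[:,2]-z0,bins=np.arange(-.004,.05,.004))[0])
d=q[q[:,2]<z0+.009]
print('skirt enc',cv2.minEnclosingCircle(d[:,:2].astype(np.float32)))
f=lambda a:np.hypot(d[:,0]-a[0],d[:,1]-a[1])-.032
print('skirt',least_squares(f,[.598,-.074],loss='soft_l1',f_scale=.001).x)
cv2.imwrite('pics/s11c.png',cv2.resize(c['image'][80:240,200:360],None,fx=3.5,fy=3.5))
```

```text
[ 0.59521046 -0.0762945   0.16283216] 0.014580900417955824 24.4945228099823
594 0.12983216243004714 [  0  46  70  97 119  66  57  94  40   0   0   0   0]
skirt enc ((0.5927338600158691, -0.0730941891670227), 0.03170385584235191)
skirt [ 0.59650482 -0.07768354]
```

View pics/s11c.png

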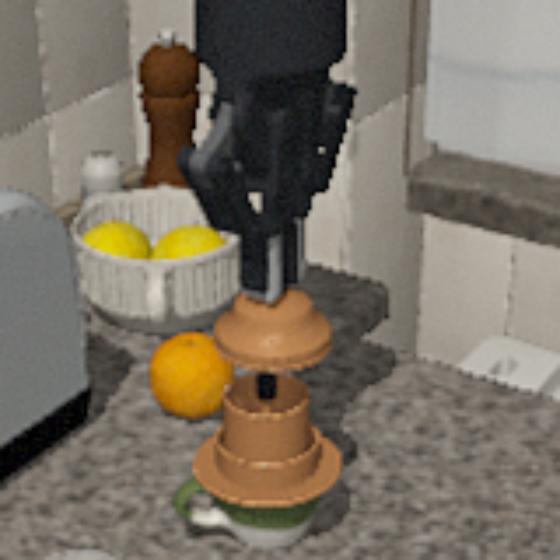

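The lid is level over the stack; I'll correct (+2.7, +2.2) mm and lower.

carry_out(
  moves=[
    {"tx": 0.27,"ty": 0.22,"tz": 0,"wx": 0,"wy": 0,"wz": 0,"claw": 1},
    {"tx": 0,"ty": 0,"tz": -0.8,"wx": 0,"wy": 0,"wz": 0,"claw": 1},
    {"tx": 0,"ty": 0,"tz": -0.6,"wx": 0,"wy": 0,"wz": 0,"claw": 1},
    {"tx": 0,"ty": 0,"tz": 0,"wx": 0,"wy": 0,"wz": 0,"claw": 1},
    {"tx": 0,"ty": 0,"tz": 0,"wx": 0,"wy": 0,"wz": 0,"claw": 1},
  ],
)

```text
clock: 23.98
tcp_pos: [0.5985, -0.073, 0.1487]
orientation: [-0.0, -0.0, 1.0, 0.0]
wrist_force: [0.3, 0.5, -1.0]
finger_gap: 0.0143
grip_force: 24.5
```

carry_out(
  moves=[
    {"tx": -0.05,"ty": -0.1,"tz": -0.6,"wx": 0,"wy": 0,"wz": 0,"claw": 1},
    {"tx": 0,"ty": 0,"tz": -0.6,"wx": 0,"wy": 0,"wz": 0,"claw": 1},
    {"tx": 0,"ty": 0,"tz": -0.6,"wx": 0,"wy": 0,"wz": 0,"claw": 1},
    {"tx": 0,"ty": 0,"tz": -0.4,"wx": 0,"wy": 0,"wz": 0,"claw": 1},
    {"tx": 0,"ty": 0,"tz": 0,"wx": 0,"wy": 0,"wz": 0,"claw": 1},
    {"tx": 0,"ty": 0,"tz": 0,"wx": 0,"wy": 0,"wz": 0,"claw": 1},
  ],
)

```text
clock: 24.72
tcp_pos: [0.5982, -0.0741, 0.1269]
orientation: [0.0, -0.0, 1.0, 0.0]
wrist_force: [0.2, 1.1, 0.5]
finger_gap: 0.0144
grip_force: 24.5
```

carry_out(
  moves=[
    {"tx": 0,"ty": 0,"tz": -0.2,"wx": 0,"wy": 0,"wz": 0,"claw": 1},
    {"tx": 0,"ty": 0,"tz": -0.1,"wx": 0,"wy": 0,"wz": 0,"claw": 1},
    {"tx": 0,"ty": 0,"tz": -0.05,"wx": 0,"wy": 0,"wz": 0,"claw": 1},
    {"tx": 0,"ty": 0,"tz": 0,"wx": 0,"wy": 0,"wz": 0,"claw": 1},
    {"tx": 0,"ty": 0,"tz": 0,"wx": 0,"wy": 0,"wz": 0,"claw": 1},
  ],
)

```text
clock: 25.35
tcp_pos: [0.5983, -0.0741, 0.1237]
orientation: [0.0, -0.0, 1.0, -0.0]
wrist_force: [-0.7, 0.4, 2.9]
finger_gap: 0.0145
grip_force: 24.7
```

Contact at the expected height. Releasing and retreating.

carry_out(
  moves=[
    {"tx": 0,"ty": 0,"tz": 0,"wx": 0,"wy": 0,"wz": 0,"claw": 0.4},
    {"tx": 0,"ty": 0,"tz": 0,"wx": 0,"wy": 0,"wz": 0,"claw": 0},
    {"tx": 0,"ty": 0,"tz": 0,"wx": 0,"wy": 0,"wz": 0,"claw": 0},
    {"tx": 0,"ty": 0,"tz": 3,"wx": 0,"wy": 0,"wz": 0,"claw": 0},
    {"tx": 0,"ty": 0,"tz": 5,"wx": 0,"wy": 0,"wz": 0,"claw": 0},
    {"tx": -5,"ty": 0,"tz": 0,"wx": 0,"wy": 0,"wz": 0,"claw": 0},
    {"tx": -5,"ty": 0,"tz": 0,"wx": 0,"wy": 0,"wz": 0,"claw": 0},
    {"tx": 0,"ty": 0,"tz": 0,"wx": 0,"wy": 0,"wz": 0,"claw": 0},
  ],
)

```text
clock: 26.35
tcp_pos: [0.494, -0.0732, 0.203]
orientation: [-0.002, 0.0, 1.0, 0.001]
wrist_force: [0.5, 0.4, 0.6]
finger_gap: 0.043
grip_force: 0.0
```

Run:
```python
from h import *
c=cap('scene','s12'); s=env.get_state(); print(s['clock'],s['tcp_pos'],s['wrist_force'])
W=world(c); print('knob',ann(W,.598,-.074,.127,.14,0,.008,.02))
cv2.imwrite('pics/s12c.png',cv2.resize(c['image'][110:270,160:360],None,fx=3.5,fy=3.5))
```

```text
26.4 [ 0.49669107 -0.0738729   0.20353568] [ 0.85572389  0.36939243 -0.07894953]
knob (array([ 0.5973, -0.0726]), 53, 0.134, 0.09)
```

View pics/s12c.png

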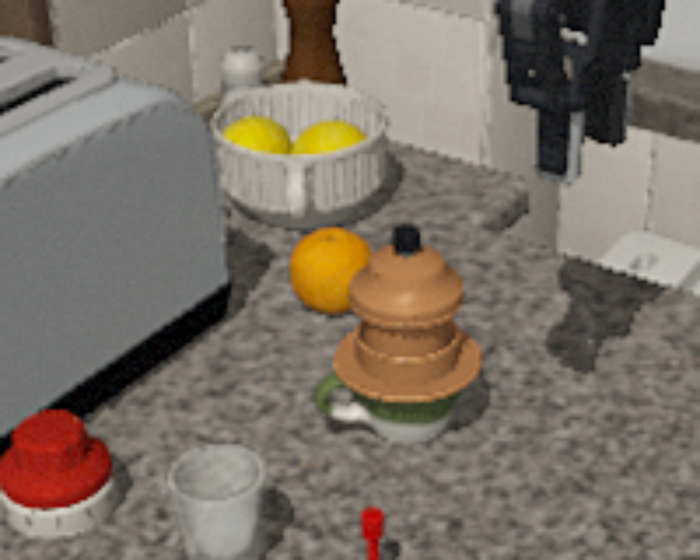

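The stack is complete and level, the lid knob top is at the expected 0.134 m, and the bystanders are untouched. Handing in.

```bash
python3 -c "
from workcell import env
print(env.hand_in())"
```

```text
the job is handed in; nothing more can be done
None
```

I assembled the coffee filter on the cup (plate, chamber, press, lid), each part seated level and let go, with the cup standing and the bystanders untouched, and handed it in at about 26 s; the hand-in returned no verdict.

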